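# Slide the ink pad home and shut the cover

## Robot

A 6-joint arm with a two-finger parallel gripper is mounted at the origin on the work surface. World frame = base frame: x ahead of the robot, y to its left, z up, the work surface at z = 0. Lengths are in m, angles in rad, forces in N, time in s.
With the tool pointing down it reaches from about 0.425 to 1.125 m from the base axis. Payload 14.9 kg.
Tool frame: the origin (TCP) lies between the finger pads; the fingertips stand 17 mm ahead of it and the grasp point (between the pads) lies 2 mm behind it; y points along the fingers, z is the direction in which the jaws open and shut, and the axes are right-handed (so a half turn about y gives the same grasp; the last joint's range is limited). The gripper opens to 91 mm and grips with 3 to 60 N. Pads are 32 mm wide; open, the fingers measure 118 mm over their backs; the gripper's body (76 mm by 178 mm) begins 60 mm behind the grasp point.
Start: joints at [1.162, 0.379, 1.734, -0, 1.028, -0.033], TCP at [0.257, 0.651, 0.231] pointing down, gripper open.
Joint ranges: [-2.77, 2.77], [-0.74, 2.19], [0, 2.66], [-1.06, 4.2], [0.31, 2.87], [-3.08, 3.08]. Speed limits (rad/s): [1.89, 1.89, 2.39, 3.14, 3.14, 3.14].

## Interface

Orientations are given as a 3x3 rotation matrix whose columns are the frame's x, y, z axes.
In Python, from workcell import env gives the robot as it stands. Calls block until the motion is done:
- env.move_ptp(position, orientation): joint-space move of the TCP to a pose.
- env.move_linear(position, ori=None, max_speed=0.15, threshold=None): straight line of the TCP; ori=None keeps the orientation; max_speed is the mean speed in m/s. With threshold (N) it stops when the force on the tool has changed by that much, and returns True; else False.
- env.move_j(angles): joint-space move.
- env.gripper_to(opening, effort=None): opening from 0.0 (shut) to 1.0 (fully open); effort is the grip in N (None keeps the last); returns when the fingers have stopped.
- env.wait(seconds).
- env.inverse_kinematics(position, orientation): joint angles nearest the present ones, or None.
- env.sense(): the state.
- env.snapshot(name): name is "side" or "top" or "wrist"; returns a dict with "pixels" (384x512x3 uint8, red, green, blue), "mtx" (3x3 intrinsics, pixels), "extrinsics" (4x4, takes a point from camera to world coordinates). Camera axes: x right, y down, z forward; pixel columns grow to the right and rows downward; lengths in m; the calibration is good to about 2 mm. A picture is of the moment at which its call begins. There is no depth.
A pose or a line that the arm cannot do raises env.IKError and nothing moves.
- env.close_job(): hands the job in, once; it reports no verdict.
Trained networks look in a picture, given as the dict that the camera call returned (one of the last four; its "shot" number tells which), for a name from the list of things; names that differ only in an ending like _2 or _b are one class to them, and where a whole thing is asked for, a point or a joint stands for the part that bears it (a point fixed in the world has none). Each returns a list of dicts, best first, with "p" (0 to 1); they miss things now and then, are a little off and sometimes report something else, mostly with a low value. They report only what shows in the picture. A call takes as long as a camera call. They do not tell look-alikes from the thing itself.
- env.silhouettes(name, picture): "region" (384x512 bool, what is visible of it) and "bbox" ([left, top, right, bottom] in pixels, round what is visible of it).
The state is a dict: "time": time; "joint_pos": joint angles; "qd": joint speeds; "tau": joint torques, N m; "tool_pos": TCP position; "tcp_rot": TCP orientation; "force": force on the tool from outside, world axes, zero at the start; "torque": the same for the moment, N m; "opening": opening from 0.0 (shut) to 1.0 (fully open).
Only numpy, scipy, OpenCV 4.12 (cv2) and the standard library are available. Lean on these libraries where they do the work, as an engineer would, in place of code of your own. Each camera call takes 0.05 s, during which the arm holds its last target. There are 200 camera calls.

## Task

The round ink pad lies loose on the inking stand, on one of the flat rests beside its well. Nudge it across until it drops flat into the well, without gripping or lifting it or touching the black inked face, then push the red cover over and down until it is fully shut. Leave the hand stamps, ink bottle and tape roll as they stand.

Things in the scene. Friction and masses are not known exactly. Their poses are not given: they have to be found in the camera images.
- stand: Fixed inking stand of grey plastic, 116 mm (its x) by 300 mm (its y) by 24 mm high, with a black trim round its foot. Origin: centre of the underside; its long axis is y; x points from the robot towards the cover's hinge. In the middle of its flat top is an open round well 77 mm in diameter and 10 mm deep; the flat tops either side of the well (y about -100 and +100 mm) are rests, level with the well's mouth.
- well (a point): Centre of the well's floor, 14 mm above the table, 10 mm below the stand's flat top. The pad's origin comes here when it is seated.
- pad: Loose round ink pad: white plastic dish 72 mm in diameter, 13 mm high, 70 to 140 g, with a raised black inked face on top. Origin: centre of the underside; z is up through the face. It lies face up on one of the stand's two rests, underside at 24 mm; seated in the well its underside is at 14 mm and its white rim stands 3 mm above the stand's top.
- ink_face: The wet black inked face of the pad, 56 mm in diameter, 1.5 mm proud of the white dish (a white ring 8 mm wide is left round it). Origin: centre of its underside. Not to be touched.
- cover (a joint): Angle of the red hinged cover in rad: 0 shut, grows as it opens; it starts leaning back, open by about 2.1 to 2.4. The stiff hinge (about 0.08 N m) holds it at whatever angle it is left, so it must be pushed all the way. It lies along the stand's y on the far side of the well; open, the cover leans away from the robot.
- hinge (a point): Middle of the cover's hinge axis: 56 mm along the stand's x from its centre, 30 mm above the table. The axis runs along the stand's y.
- cover_edge (a point): Middle of the cover's free edge, on its outer face. The cover is a shallow red cap 98 mm wide (along the hinge) and 16 mm high when shut; its outer face lies 10 mm from the hinge axis (on top when shut, facing away from the robot when open) and reaches from the hinge to this point 104 mm from it; a lip 40 mm wide and 4 mm thick sticks out 9 mm further, 8 to 12 mm below the outer face. Shut, this point is 40 mm above the table.
- rest_stamp: Loose hand stamp with a mid-brown wooden handle, standing upright on the other rest of the stand: brass head 34 mm in diameter, handle up to 29 mm thick, 96 mm tall. Origin: centre of its underside. Leave alone.
- spare_stamp: Loose hand stamp with a dark wooden handle, same shape (34 mm head, 96 mm tall), standing on the table to the left. Origin: centre of its underside. Leave alone.
- ink_bottle: Loose black ink bottle with a red cap, 48 mm in diameter, 110 mm tall, standing on the table to the right. Origin: centre of its underside. Leave alone.
- tape: Loose yellow roll of tape lying flat on the table to the right, 100 mm in diameter, 24 mm high. Origin: centre of its underside. Leave alone.
Not all that is in view belongs to the job. There is more than one size of the pad; the job needs the largest.

How it is judged:
By the outcome, as a careful person would: the job done as asked, in the order asked, and still so for the second after the job is handed in, with the robot touching nothing.
It also fails if it takes over 59 s, if anything falls off the work surface, if the arm or the gripper's body presses on something with over 40 N, if the wrist force passes 120 N, or if a joint passes its speed limit or range.

## Working session

There is one attempt and no reset: what is moved stays moved. The work goes in short steps, each a Python script; the robot and the scene stay as the last script left them, time stands still between calls to the robot, and variables do not carry over. Pictures are saved under pics/ and viewed, about 8 in all and at most 12, crops included, and the job is handed in when it is done.

```bash
mkdir -p pics; ls; cat > h.py <<'E'
import numpy as np, cv2
from workcell import env
def ray(s,u,v):
    K=s["mtx"];T=s["extrinsics"]
    d=T[:3,:3]@np.linalg.solve(K,[u,v,1.]);return T[:3,3],d
def atz(s,u,v,z):
    o,d=ray(s,u,v);return o+d*(z-o[2])/d[2]
def proj(s,p):
    T=np.linalg.inv(s["extrinsics"]);q=T[:3,:3]@np.asarray(p)+T[:3,3];q=s["mtx"]@q;return q[:2]/q[2]
def save(s,n): cv2.imwrite("pics/%s.png"%n,s["pixels"][:,:,::-1])
E
python3 - <<'E'
from h import *
a=env.snapshot("top");b=env.snapshot("side")
im=np.vstack([a["pixels"],b["pixels"]]);
cv2.imwrite("pics/a.png",np.hstack([a["pixels"],b["pixels"]])[:,:,::-1]) if 0 else (save(a,"top0"),save(b,"side0"))
for s,nm in((a,"top"),(b,"side")):
    print(nm,s["extrinsics"].round(3).tolist(),s["mtx"].round(1).tolist())
    for n,z in(("pad",.037),("ink_face",.0385),("stand",.024),("cover",.04),("rest_stamp",.1),("spare_stamp",.1),("ink_bottle",.1),("tape",.024)):
        for r in env.silhouettes(n,s)[:4]:
            vv,uu=np.nonzero(r["region"]); print(n,round(r["p"],2),r["bbox"],len(uu),atz(s,uu.mean(),vv.mean(),z).round(3))
print(env.sense())
E
```

```text
pics
top [[0.001, -0.996, 0.088, 0.402], [-1.0, -0.003, -0.015, 0.016], [0.015, -0.088, -0.996, 1.426], [0.0, 0.0, 0.0, 1.0]] [[481.9, 0.0, 260.4], [0.0, 481.9, 193.7], [0.0, 0.0, 1.0]]
pad 0.65 [194.4, 195.1, 219.9, 218.3] 457 [0.491 0.154 0.037]
pad 0.63 [199.9, 153.5, 217.0, 168.4] 246 [0.63  0.146 0.037]
pad 0.55 [168.3, 240.2, 182.3, 257.3] 237 [0.364 0.242 0.037]
ink_face 0.54 [199.0, 194.8, 215.8, 215.9] 279 [0.493 0.153 0.038]
stand 0.9 [188.0, 163.6, 296.6, 229.8] 4611 [0.502 0.045 0.024]
cover 0.58 [220.6, 160.8, 256.3, 188.6] 817 [0.58  0.058 0.04 ]
rest_stamp 0.47 [373.7, 226.9, 400.7, 243.5] 346 [ 0.409 -0.354  0.1  ]
rest_stamp 0.4 [272.6, 202.4, 283.1, 215.3] 129 [ 0.48  -0.055  0.1  ]
spare_stamp 0.67 [115.2, 122.3, 134.8, 140.2] 169 [0.685 0.373 0.1  ]
spare_stamp 0.15 [219.5, 160.7, 259.6, 188.9] 808 [0.571 0.056 0.1  ]
ink_bottle 0.8 [378.0, 227.1, 400.2, 242.6] 316 [ 0.409 -0.353  0.1  ]
tape 0.76 [361.4, 119.6, 399.6, 154.2] 463 [ 0.697 -0.355  0.024]
side [[0.885, -0.257, 0.389, -0.095], [-0.466, -0.526, 0.712, -1.111], [0.021, -0.811, -0.585, 0.983], [0.0, 0.0,
[... 811 characters left out ...]
1,  1.73417107e+00, -1.68090540e-05,
        1.02849096e+00, -3.33151301e-02]), 'qd': array([ 0.00126328, -0.0003558 ,  0.0014717 , -0.000603  ,  0.00105208,
       -0.00099194]), 'tau': array([ 2.82407906e-03, -7.63699007e+01, -4.34741521e+01,  6.51699118e-02,
        3.89681873e-02, -2.93127357e-05]), 'tool_pos': array([0.2569307 , 0.65117832, 0.23095333]), 'tcp_rot': array([[ 9.30224729e-01,  2.94942206e-05,  3.66990400e-01],
       [-3.66990401e-01,  3.18344119e-05,  9.30224728e-01],
       [ 1.57533298e-05, -9.99999999e-01,  4.04372530e-05]]), 'force': array([ 0.54847571,  1.16405838, -0.33450839]), 'torque': array([-0.02294181,  0.05305505, -0.03404857]), 'opening': 1.0023928758211036}
```

```bash
python3 - <<'E'
import cv2
a=cv2.imread("pics/top0.png")[110:270,150:310];b=cv2.imread("pics/side0.png")[110:270,170:330]
cv2.imwrite("pics/c0.png",cv2.hconcat([cv2.resize(x,(400,400),interpolation=cv2.INTER_CUBIC) for x in(a,b)]))
E
```

```text
(no output)
```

View pics/c0.png

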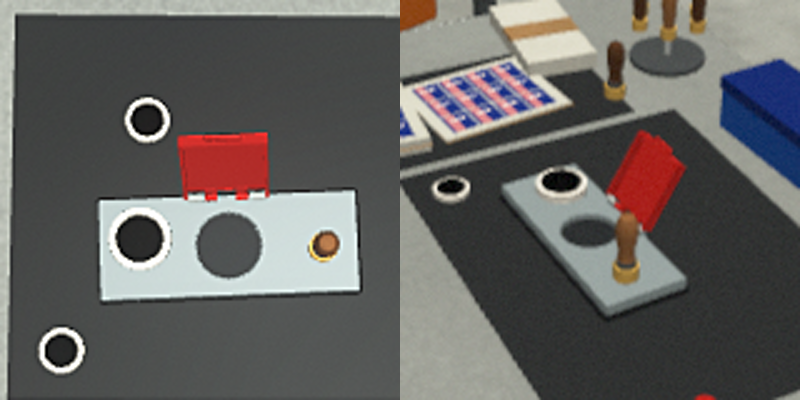

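```bash
cat >> h.py <<'E'
def R(yaw): # jaw axis along stand x, tool down
    c,s=np.cos(yaw),np.sin(yaw)
    return np.array([[s,0,c],[-c,0,s],[0,-1,0]])
E
python3 - <<'E'
from h import *
a=env.snapshot("top")
m=[r for r in env.silhouettes("stand",a)][0]["region"]
def rect(s,m,z):
    v,u=np.nonzero(m); P=np.array([atz(s,x,y,z)[:2] for x,y in zip(u,v)],np.float32)
    return cv2.minAreaRect(P)
print(rect(a,m,.024))
Rw=R(0.03)
env.move_ptp([0.46,0.10,0.33],Rw)
w=env.snapshot("wrist");save(w,"w0");print(w["extrinsics"].round(3).tolist(),env.sense()["time"])
for n,z in(("stand",.024),("pad",.037),("ink_face",.0385),("cover",.04),("rest_stamp",.024)):
    for r in env.silhouettes(n,w)[:3]:
        v,u=np.nonzero(r["region"]);print(n,round(r["p"],2),r["bbox"],rect(w,r["region"],z))
E
```

```text
((0.5197575092315674, 0.052657440304756165), (0.19289439916610718, 0.30392804741859436), 2.4207417964935303)
[[0.999, 0.031, 0.009, 0.458], [0.032, -0.963, -0.268, 0.177], [0.0, 0.268, -0.963, 0.484], [0.0, 0.0, 0.0, 1.0]] 3.1833
stand 0.71 [225.5, 88.8, 358.1, 256.7] ((0.5266048908233643, 0.07190442830324173), (0.21313397586345673, 0.2717374563217163), 2.8212807178497314)
pad 0.88 [345.9, 111.1, 379.9, 145.4] ((0.619907021522522, 0.15198110044002533), (0.048839960247278214, 0.05012144148349762), 6.60606050491333)
pad 0.82 [247.8, 98.8, 295.8, 151.4] ((0.488498330116272, 0.15482917428016663), (0.06962178647518158, 0.07139872014522552), 55.234683990478516)
pad 0.64 [170.6, 40.5, 204.6, 73.6] ((0.3657761514186859, 0.24202488362789154), (0.047787752002477646, 0.0462099127471447), 1.8380569219589233)
ink_face 0.96 [175.4, 40.5, 200.3, 74.7] ((0.3655416965484619, 0.24296259880065918), (0.036431293934583664, 0.03785885125398636), 74.24952697753906)
ink_face 0.83 [348.2, 118.3, 377.6, 143.6] ((0.6209184527397156, 0.15137547254562378), (0.03719334676861763, 0.036231279373168945), 1.8362696170806885)
ink_face 0.81 [253.7, 103.6, 289.9, 142.4] ((0.48859497904777527, 0.15480926632881165), (0.05313612520694733, 0.05456957593560219), 1.9575310945510864)
cover 0.9 [296.1, 160.4, 360.3, 230.1] ((0.5812784433364868, 0.04559274762868881), (0.1164749339222908, 0.0995868369936943), 89.59679412841797)
rest_stamp 0.52 [249.2, 242.2, 271.0, 286.1] ((0.47968074679374695, -0.08444905281066895), (0.032539110630750656, 0.08307759463787079), 1.8276365995407104)
```

View pics/w0.png

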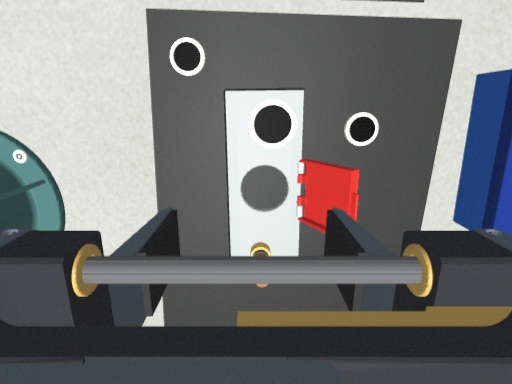

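```bash
python3 - <<'E'
from h import *
def comp(s,u,v,z,thr):
    g=s["pixels"].max(2); m=(g<thr).astype(np.uint8); n,l=cv2.connectedComponents(m); r=l==l[v,u]
    c=max(cv2.findContours(r.astype(np.uint8),0,1)[0],key=len)
    P=np.array([atz(s,x,y,z)[:2] for x,y in c[:,0]]);A=np.c_[2*P,np.ones(len(P))];q=np.linalg.lstsq(A,(P**2).sum(1),rcond=None)[0]
    return q[:2].round(4),np.sqrt(q[2]+q[:2]@q[:2])*2,r.sum()
def edges(s,p0,z):  # left long edge line from light stand mask
    g=s["pixels"].min(2); m=(g>140).astype(np.uint8);n,l=cv2.connectedComponents(m);r=l==l[p0[1],p0[0]]
    v,u=np.nonzero(r);P=[]
    for y in np.unique(v):
        P.append(atz(s,u[v==y].min()-.5,y,z)[:2]) 
    return np.array(P)
w=env.snapshot("wrist");t=env.snapshot("top")
print(w["pixels"][188,264],w["pixels"][160,240],t["pixels"][207,241],t["pixels"][220,220])
print(comp(w,264,188,.024,140),comp(t,241,207,.024,140))
P=edges(w,(236,160),.024);P=P[(P[:,1]<.18)&(P[:,1]>-.03)];k=np.polyfit(P[:,1],P[:,0],1);print("edge slope",k,"x-edge at y=.05",np.polyval(k,.05))
E
```

```text
[95 97 96] [240 246 245] [ 63 101 102] [50 81 81]
(array([0.482 , 0.0535]), np.float64(0.07359259944067435), np.int64(1655)) (array([ 0.4336, -0.0705]), np.float64(0.7691932944249987), np.int64(47364))
edge slope [-0.04504902  0.42619891] x-edge at y=.05 0.4239464610094133
```

```bash
python3 - <<'E'
from h import *
w=env.snapshot("wrist")
S=R(.045);ex=np.array([np.cos(.045),np.sin(.045),0]);C=np.array([.482,.0535,0])
r=env.silhouettes("cover",w)[0]["region"];print("umax",np.nonzero(r)[1].max())
for th in(2.0,2.1,2.2,2.3,2.4,2.5):
    u=np.array([-np.cos(th),np.sin(th)]);n=np.array([np.sin(th),np.cos(th)])
    print(th,[proj(w,C+ex*(.056+q[0])+[0,0,.03+q[1]]).round(1).tolist() for q in(.104*u+.01*n,.113*u)])
pad=np.array([.4885,.155,0]);d=C-pad;L=np.linalg.norm(d);d/=L
yaw=np.arctan2(d[0],-d[1]);O=R(yaw);print(L,yaw)
env.gripper_to(.55)
p=pad-d*.054
env.move_ptp(p+[0,0,.10],O)
print(env.move_linear(p+[0,0,.039],O,max_speed=.03,threshold=4),env.sense()["tool_pos"],env.sense()["force"])
z=env.sense()["tool_pos"][2]
if z>.050 or z<.0395: print("odd z",z); raise SystemExit
z+=.0015
env.move_linear(np.r_[p[:2],z],O)
print(env.move_linear(np.r_[(pad-d*.040)[:2],z],O,max_speed=.04,threshold=15))
w=env.snapshot("wrist");save(w,"w1");print(env.sense()["time"],z,env.sense()["opening"],env.sense()["force"])
E
```

```text
umax 358
2.0 [[351.2, 206.2], [350.1, 209.4]]
2.1 [[356.5, 204.7], [356.7, 208.0]]
2.2 [[361.0, 203.1], [362.4, 206.3]]
2.3 [[364.6, 201.4], [367.2, 204.5]]
2.4 [[367.3, 199.5], [371.0, 202.5]]
2.5 [[369.1, 197.7], [373.8, 200.5]]
0.10170791512955125 -0.06395208079687752
True [0.49193787 0.2088668  0.04120682] [-1.87590296  0.03739068  6.82911438]
False
8.0 0.042706818546430936 0.5497687857538618 [0.4582495  0.72509467 0.58323057]
```

View pics/w1.png

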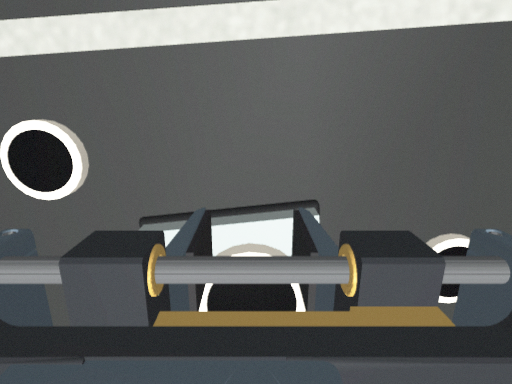

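```bash
python3 - <<'E'
from h import *
C=np.array([.482,.0535,0]);pad=np.array([.4885,.155,0]);d=C-pad;d/=np.linalg.norm(d)
z=.0427
for k in(.047,.042):
    print(env.move_linear(np.r_[(C-d*k)[:2],z],max_speed=.045,threshold=12),env.sense()["force"].round(2))
print(env.sense()["tool_pos"],env.sense()["time"])
t=env.snapshot("top");s=env.snapshot("side")
im=[cv2.resize(x["pixels"][160:240,a:a+100,::-1],(400,320),interpolation=cv2.INTER_CUBIC) for x,a in((t,190),(s,200))]
cv2.imwrite("pics/p1.png",cv2.hconcat(im))
for n,z in(("pad",.027),("ink_face",.0285)):
  for r in env.silhouettes(n,s)[:3]:
    v,u=np.nonzero(r["region"]);print(n,r["p"],r["bbox"],atz(s,u.mean(),v.mean(),z).round(4))
E
```

```text
False [-0.01 -0.66  0.64]
False [ 1.13  0.2  -0.68]
[0.48464602 0.09517876 0.04267775] 10.5167
pad 0.68 [183.8, 181.5, 195.1, 188.9] [0.346  0.2123 0.027 ]
pad 0.5 [237.1, 195.5, 257.0, 213.6] [0.4784 0.0471 0.027 ]
ink_face 0.45 [185.8, 178.9, 197.6, 187.0] [0.3499 0.2173 0.0285]
```

View pics/p1.png

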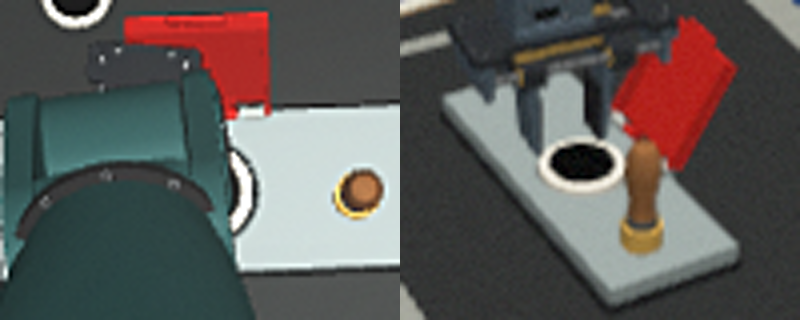

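```bash
python3 - <<'E'
from h import *
p=env.sense()["tool_pos"]
env.move_linear(p+[.0015,.025,0]);env.move_linear(p+[.0015,.045,.15],max_speed=.25)
env.move_ptp([.475,.15,.27],R(.045))
w=env.snapshot("wrist");t=env.snapshot("side")
for s,n in((w,"w"),(t,"s")):
  for nm in("pad","ink_face"):
    for r in env.silhouettes(nm,s)[:3]:
      c=max(cv2.findContours(r["region"].astype(np.uint8),0,1)[0],key=len)
      for z in(.027,.037):
        P=np.array([atz(s,x,y,z+.001*(nm!="pad"))[:2] for x,y in c[:,0]],np.float32);q,R_=cv2.minEnclosingCircle(P);print(n,nm,round(r["p"],2),z,np.round(q,4),round(2*R_,4))
i=np.linalg.inv(w["extrinsics"]);u,v=proj(w,[.482,.0535,.024]).astype(int);print(u,v,env.sense()["time"])
a=cv2.resize(w["pixels"][max(v-60,0):v+60,u-75:u+75,::-1],(500,400),interpolation=cv2.INTER_CUBIC);b=cv2.resize(t["pixels"][160:240,210:270,::-1],(300,400),interpolation=cv2.INTER_CUBIC)
cv2.imwrite("pics/p2.png",cv2.hconcat([a,b]))
E
```

```text
w pad 0.78 0.027 [0.6226 0.1535] 0.0524
w pad 0.78 0.037 [0.6188 0.1554] 0.051
w pad 0.72 0.027 [0.3649 0.2458] 0.0518
w pad 0.72 0.037 [0.3676 0.2454] 0.0505
w pad 0.71 0.027 [0.4819 0.0552] 0.0728
w pad 0.71 0.037 [0.4816 0.0595] 0.071
w ink_face 0.67 0.027 [0.3644 0.2455] 0.0388
w ink_face 0.67 0.037 [0.3671 0.2451] 0.0378
w ink_face 0.63 0.027 [0.6244 0.1532] 0.0404
w ink_face 0.63 0.037 [0.6205 0.1551] 0.0394
w ink_face 0.6 0.027 [0.4817 0.0547] 0.057
w ink_face 0.6 0.037 [0.4815 0.0591] 0.0556
s pad 0.6 0.027 [0.3494 0.2143] 0.059
s pad 0.6 0.037 [0.3448 0.2004] 0.0584
s ink_face 0.58 0.027 [0.4781 0.0516] 0.0531
s ink_face 0.58 0.037 [0.4721 0.0394] 0.0526
s ink_face 0.57 0.027 [0.3503 0.2192] 0.0354
s ink_face 0.57 0.037 [0.3456 0.2053] 0.035
253 231 12.5
```

View pics/p2.png

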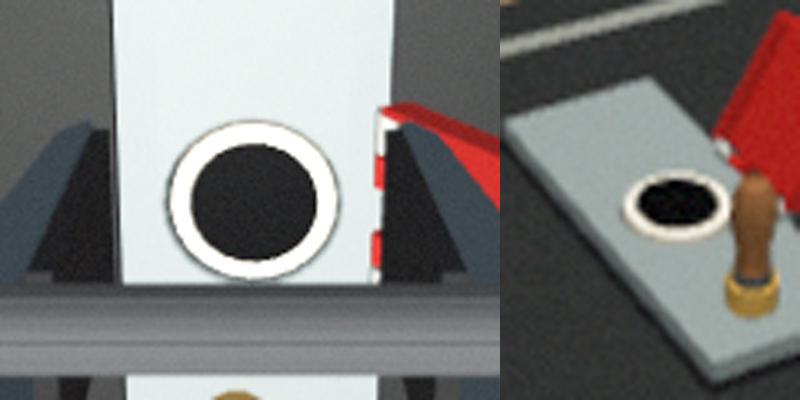

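```bash
cat > cov.py <<'E'
from h import *
O=R(.045);C=np.array([.482,.0535,0]);ex=O[:,2]
def T(x,z): return C+ex*(x+.0135)+[0,0,z+.017]
def st(m): s=env.sense();print(m,s["tool_pos"].round(4),s["force"].round(1),round(s["time"],2))
E
python3 - <<'E'
from cov import *
env.gripper_to(0)
env.move_ptp(T(.150,.20),O)
env.move_linear(T(.150,.102))
st("behind")
print(env.move_linear(T(.068,.102),max_speed=.06,threshold=15));st("upright")
for i,th in enumerate(np.radians([78,66,54,42,30,20,10,3])):
    r=.072+.001*(i+1)
    L=np.array([.056,.03])+r*np.array([-np.cos(th),np.sin(th)])+.010*np.array([np.sin(th),np.cos(th)])
    if env.move_linear(T(*L),max_speed=.06,threshold=20): st("stop %d"%i);break
print(env.move_linear(T(-.024,.037),max_speed=.02,threshold=15));st("down")
s=env.snapshot("side");save(s,"s3")
E
```

```text
behind [0.6458 0.0611 0.12  ] [-0.3  0.   0.5] 14.97
False
upright [0.5635 0.0572 0.1189] [-0.8 -0.  -0.5] 16.48
True
down [0.4721 0.0531 0.057 ] [-6.1 -0.4 20.5] 19.99
```

View pics/s3.png

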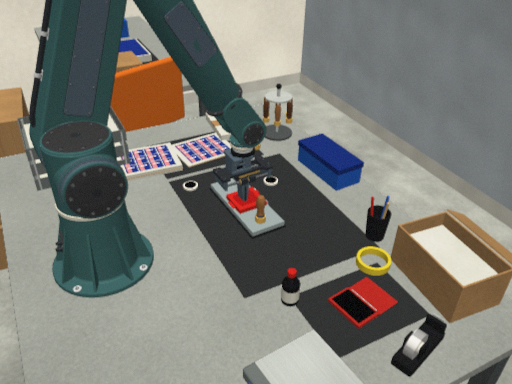

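```bash
python3 - <<'E'
from cov import *
env.move_linear(T(-.024,.050));env.move_linear(T(-.045,.050))
print(env.move_linear(T(-.045,.036),max_speed=.02,threshold=18));st("press2")
env.move_linear(T(-.045,.2),max_speed=.2)
env.move_ptp([.475,.21,.30],O)
w=env.snapshot("wrist");s=env.snapshot("side");t=env.snapshot("top")
for q,n in((w,"w"),(s,"s"),(t,"t")):
  for r in env.silhouettes("cover",q)[:1]:
    print(n,r["p"],r["bbox"])
  ey=np.array([-np.sin(.045),np.cos(.045),0])
  for th in(0,.05,.1):
    e=np.array([.056,.03])+.104*np.array([-np.cos(th),np.sin(th)])+.01*np.array([np.sin(th),np.cos(th)])
    print([proj(q,C+ex*a+ey*y+[0,0,b]).round(1).tolist() for a,b,y in((e[0],e[1],.049),(e[0],e[1],-.049),(.056,.04,.049),(.056,.04,-.049))])
u,v=proj(w,[.482,.0535,.04]).astype(int)
a=cv2.resize(w["pixels"][v-70:v+70,u-80:u+80,::-1],(400,350),interpolation=cv2.INTER_CUBIC);b=cv2.resize(s["pixels"][160:240,205:295,::-1],(400,350),interpolation=cv2.INTER_CUBIC)
cv2.imwrite("pics/f.png",cv2.hconcat([a,b]));st("end")
E
```

```text
True
press2 [0.4508 0.0521 0.0568] [-5.7 -0.  21.7] 21.12
[[220.3, 234.1], [221.9, 290.8], [289.3, 234.2], [287.1, 290.9]]
[[220.4, 235.5], [222.0, 292.7], [289.3, 234.2], [287.1, 290.9]]
[[220.6, 236.9], [222.3, 294.7], [289.3, 234.2], [287.1, 290.9]]
s 0.89 [225.6, 188.0, 260.6, 213.0]
[[225.9, 193.7], [239.7, 209.3], [252.9, 185.3], [267.5, 200.1]]
[[226.0, 192.4], [239.9, 208.0], [252.9, 185.3], [267.5, 200.1]]
[[226.2, 191.1], [240.1, 206.6], [252.9, 185.3], [267.5, 200.1]]
t 0.72 [221.7, 184.2, 259.5, 226.7]
[[223.8, 225.8], [258.0, 224.4], [222.5, 189.8], [256.4, 188.3]]
[[223.7, 225.6], [258.0, 224.1], [222.5, 189.8], [256.4, 188.3]]
[[223.6, 225.2], [258.0, 223.7], [222.5, 189.8], [256.4, 188.3]]
end [0.4749 0.2091 0.2995] [ 0.6 -0.1 -0.6] 23.12
```

View pics/f.png

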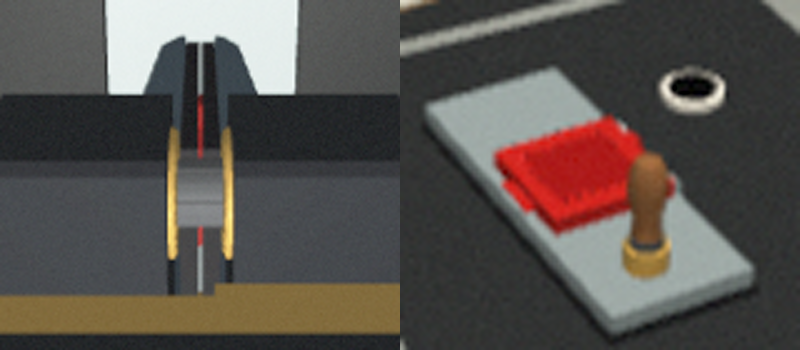

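```bash
python3 - <<'E'
from h import *
env.wait(.3);print(env.close_job())
E
```

```text
the job is handed in; nothing more can be done
None
```

The pad is seated in the well and the red cover is shut. I handed the job in at about 23.5 s on the robot's clock.

- **Pad:** I set the fingers partly open and used them as a cradle behind the largest pad. I slid it along the rest until it dropped into the well. No contact with the inked face was planned, and I saw none in the pictures. Once I backed off, the wrist view put its centre within 2 mm of the well's centre at seated height. The side view put it about 4 mm away, which I take to be camera error.
- **Cover:** I pushed it over from behind with the gripper closed, then pressed it down. Two presses of about 20 N each, 21 mm apart on its top, stopped with the fingertips at about 40 mm, the height given for shut. The side and top pictures match a fully shut cover.
- **Checks that fell short:** The last wrist picture could not confirm the cover, because the closed fingers hid it. The rest stamp looked upright and in place at the end. The bottle and tape were still standing in a picture taken just before the final press. I did not re-measure any of these, nor look again at the spare stamp.

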